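# Put away the food-processor discs and lock the rack

### The job

Unlock the disc rack: pull its locking rod by the grip straight out of the eyelets and lay it aside. Put away every food-processor disc that is out on the table: slide it flat, hub up, through the rack's open end and along under the overhanging rails until its hub is past the line of the two eyelets. Then lock them in by pushing the rod back, from the same side, through the eyelets of both posts until it sticks out of the far one as before; let go, and leave the mug, jar and tissue box where they are.

Things in the scene. Friction and masses are not known exactly. Their poses are not given: they have to be found in the camera images.
- rack: black plastic disc rack with metal rails, fixed, 128 mm wide (its x), 426 mm long (its y, -221 to +205 mm). Origin: on the table under the channel's centre line; x points away from the robot, y along the channel to its open end, z up. Floor 10 mm above the table. The channel runs from the end wall (y = -215) to the mouth (y = +121); then comes an open apron. It holds three discs in a row
- rack_mouth (a point): centre of the channel's open mouth, on the rack's floor (rack y = 121, z = 10 mm); axes as the rack's. Inside, side walls stand 116 mm apart; above them overhanging rails (24 to 30 mm above the table) leave a slot 14 mm high for the disc and a 68 mm wide gap for its hub. Outside lies the open apron, 84 mm long, with low guides 14 mm high flaring outward for 47 mm
- rack_end (a point): centre of the end wall's inner face, on the rack's floor (rack y = -215, z = 10 mm); axes as the rack's. With three discs pushed together their centres lie 55, 165 and 275 mm from here, the posts' eyelets 312 mm
- near_eye (a point): centre of the near post's hole, on the post's outer face (rack x = -50, y = 97, z = 48 mm); axes as the rack's. The two posts stand on the rails either side of the hub gap, 14 mm thick along x (72 mm apart inside), 24 mm wide along y, tops 66 mm above the table; each has a square hole 15 x 15 mm running along x
- far_eye (a point): centre of the far post's hole, on the post's outer face (rack x = +50, y = 97, z = 48 mm); axes as the rack's
- disc1: food-processor disc, grating face with bumps: steel, 110 mm across and 8 mm thick with a round black hub standing up from its centre, 32 mm across, top of the hub 55 mm above the disc's underside. Origin: centre of the underside; z up along the hub. Weighs about 160 g. May be absent (only two or three discs are out)
- disc2: food-processor disc, face with four dark slots: steel, 110 mm across and 8 mm thick with a round black hub standing up from its centre, 32 mm across, top of the hub 55 mm above the disc's underside. Origin: centre of the underside; z up along the hub. Weighs about 160 g. May be absent (only two or three discs are out)
- disc3: food-processor disc, face with two slicing blades: steel, 110 mm across and 8 mm thick with a round black hub standing up from its centre, 32 mm across, top of the hub 55 mm above the disc's underside. Origin: centre of the underside; z up along the hub. Weighs about 160 g. May be absent (only two or three discs are out)
- rod: locking rod, at first through both eyelets, its grip on the robot's side; 160 mm long: a grey grip block 46 long x 16 wide x 24 mm high, and a round steel shaft 10 mm across and 114 mm long with a tapered tip, 12 mm above the underside. Origin: centre of the block's underside; x along the shaft towards the tip, z up. 120 g, centre of mass 15 mm ahead of the origin
- rod_tip (a point): tip of the locking rod's shaft, on its axis (137 mm ahead of the rod's origin, 12 mm up)
- mug: white mug, 80 mm across, 90 mm high, a bystander. Origin: centre of its underside
- amber_jar: amber glass jar, 64 mm across, 100 mm high, a bystander. Origin: centre of its underside
- tissue_box: blue cube-shaped tissue box, 90 x 90 mm and 80 mm high, a bystander. Origin: centre of its underside
Not all that is in view belongs to the job. What is shaped like the disc2 but orange or yellow is not meant.

How it is judged (in metres and radians):
On the way, in this order (a step that is already met when the one before it is completed fails the run):
1. the rod is drawn out of the eyelets, towards the robot's side (x of rod_tip in the frame of near_eye below -0.005 m), for 0.2 s.
2. every disc lies flat in the rack under its rails, hub past the posts (y of disc1 in the frame of rack between -0.17 and 0.078 m and x of disc1 in the frame of rack between -0.012 and 0.012 m and z of disc1 in the frame of rack between 0.004 and 0.018 m and y of disc2 in the frame of rack between -0.17 and 0.078 m and x of disc2 in the frame of rack between -0.012 and 0.012 m and z of disc2 in the frame of rack between 0.004 and 0.018 m and y of disc3 in the frame of rack between -0.17 and 0.078 m and x of disc3 in the frame of rack between -0.012 and 0.012 m and z of disc3 in the frame of rack between 0.004 and 0.018 m), for 0.2 s.
3. the rod is through both eyelets (x of rod_tip in the frame of far_eye above 0.006 m and y of rod_tip in the frame of far_eye between -0.009 and 0.009 m and z of rod_tip in the frame of far_eye between -0.009 and 0.012 m and angle between the x axis of rod and the x axis of rack, either way round below 0.12 rad), for 0.2 s.
At the end, for the whole second after the job is handed in: Every disc that is out lies flat on the rack's floor under the rails, its centre at rack y below 78 mm (hub behind the rod); the rod runs through both eyelets, its tip at least 6 mm beyond the far post's outer face (all of step 2 and all of step 3); the robot touches nothing.
It fails at once if the mug is shoved aside by more than 30 mm (distance of mug from where it was at the start of the episode above 0.03 m).
It fails at once if the jar is shoved aside by more than 30 mm (distance of amber_jar from where it was at the start of the episode above 0.03 m).
It fails at once if the tissue box is shoved aside by more than 30 mm (distance of tissue_box from where it was at the start of the episode above 0.03 m).
Of disc1, disc2, disc3 only 2 to 3 are there at a start; the rules pass over those that are not, and their reading is None.
At some moment in a run one of disc1, disc2, disc3, rod may be knocked a few centimetres aside while the robot is not near it.
Once in a run the grip may slacken for a moment while it holds something.
It also fails if it takes over 208 s, if anything falls off the work surface, if the arm or the gripper's body presses on something with over 40 N, if the wrist force passes 120 N, or if a joint passes its speed limit or range.

### The arm

A 6-joint arm with a two-finger parallel gripper is mounted at the origin on the work surface. World frame = base frame: x ahead of the robot, y to its left, z up, the work surface at z = 0. Lengths are in m, angles in degrees, forces in N, time in s.
With the tool pointing down it reaches from about 0.4 to 0.825 m from the base axis. Payload 7 kg.
Tool frame: the origin (TCP) lies on the centre line of the jaws, within the pads' length; the fingertips stand 22 mm ahead of it and the grasp point (between the pads) lies 3 mm ahead of it (ctrl.finger_overhang is the distance from the TCP to the fingertips, in m); z points along the fingers, y is the line along which they close (so a half turn about z gives the same grasp; the last joint's range is limited). The gripper opens to 88 mm and grips with 3 to 60 N. Pads are 19 mm wide; open, the fingers measure 130 mm over their backs; the gripper's body (78 mm by 193 mm) begins 47 mm behind the grasp point.
Start: joints at [81.194, 20.546, 0.682, 0, -70.136, -16.507], TCP at [0.289, 0.61, 0.249] pointing down, gripper open.
Joint ranges: [-176.03, 176.03], [-82.01, 121.73], [-58.28, 71.71], [-173.87, 95.51], [-174.79, -0.11], [-173.66, 173.66]. Speed limits (degrees/s): [136.94, 136.94, 172.46, 180, 180, 180].

### API

Orientations are given as [roll, pitch, yaw] about the fixed x, y, z axes, in that order (R = Rz(yaw) Ry(pitch) Rx(roll)).
In Python, from plant import ctrl gives the robot as it stands. The module is installed in compiled form; this text tells all that it offers.
- The arm moves only by the shell command python3 -m creep 'ROWS'. ROWS is JSON, a list of rows, each an object with "grip": the closure, from 0 (fully open) to 1 (shut); "delta_pos": the shift along the tool's x, y, z scaled (see below), a list of three; "rotation": the turn, a rotation vector about the tool's x, y, z scaled (see below), a list of three. A call has 1 to 5 rows; each row is the pose to reach, as a shift and turn from the pose commanded when the call began, along the tool's axes at that moment; what a row does not reach only later rows make up. The controller multiplies each number of a shift by 10 cm and each number of a turn by pi/2 rad. A row lasts 1/10 s, in which the tool goes at most 50 mm and 8.59 degrees, less where a joint would pass 70% of its speed; a pose out of reach is approached as far as the arm can. A call with a number of a shift or a turn outside -1 to 1 is refused whole. A call with a gripper value outside its range is refused whole. The fingers move at their own pace and stop on an object; the grip force is fixed at half the most. Time passes only in rows, so rows that repeat a pose let the fingers close. It gives the time, the measured TCP pose, the force, the opening and the grip force at its end, in the units of the state.
- ctrl.get_obs(): the state, without advancing time (a new reading comes with each control period).
- ctrl.snapshot(name): name is "scene" or "top"; returns a dict with "color" (384x512x3 uint8, red, green, blue), "intrinsics" (3x3 intrinsics, pixels), "R" (3x3) and "t" (3): a world point X has camera coordinates R X + t. Camera axes: x right, y down, z forward; pixel columns grow to the right and rows downward; lengths in m; the calibration is good to about 2 mm. A picture is of the moment at which its call begins. There is no depth.
- ctrl.close_job(): hands the job in; it is judged then, once.
The state is a dict: "clock": time; "joint_pos": joint angles; "qvel": joint speeds; "tau": joint torques, N m; "tool_pos": TCP position; "orientation": TCP orientation; "force": force on the tool from outside, world axes, zero at the start; "moment": the same for the moment, N m; "opening": finger opening in m; "gripper_force": force on a finger pad.
Only numpy, scipy, OpenCV 4.12 (cv2) and the standard library are available. Lean on these libraries where they do the work, as an engineer would, in place of code of your own. Each camera call takes 0.05 s, during which the arm holds its last target. There are 200 camera calls.

## Working session

There is one attempt and no reset: what is moved stays moved. The work goes in short steps, Python scripts to look and compute and a shell command to move; the robot and the scene stay as the last step left them, time stands still between calls to the robot, and variables do not carry over. Pictures are saved under pics/ and viewed, at most 16 in all, crops included, and the job is handed in when it is done.

```bash
mkdir -p pics; cat > h.py <<'E'
import numpy as np, cv2, sys
from plant import ctrl
from scipy.spatial.transform import Rotation as Ro
def snap(n,f=None):
    s=ctrl.snapshot(n)
    if f: cv2.imwrite('pics/'+f,s['color'][:,:,::-1])
    return s
def ray(s,u,v):
    R=np.array(s['R']);t=np.array(s['t']);K=np.array(s['intrinsics'])
    d=R.T@np.linalg.solve(K,[u,v,1.]);return -R.T@t,d
def onz(s,u,v,z):
    c,d=ray(s,u,v);return c+d*(z-c[2])/d[2]
def tri(s1,p1,s2,p2):
    c1,d1=ray(s1,*p1);c2,d2=ray(s2,*p2)
    A=np.stack([d1,-d2],1);k=np.linalg.lstsq(A,c2-c1,rcond=None)[0]
    a=c1+d1*k[0];b=c2+d2*k[1];return (a+b)/2,np.linalg.norm(a-b)
def proj(s,X):
    p=np.array(s['intrinsics'])@(np.array(s['R'])@np.array(X)+np.array(s['t']));return p[:2]/p[2]
def st():
    o=ctrl.get_obs();print('t',round(o['clock'],2),'pos',np.round(o['tool_pos'],4),'rpy',np.round(o['orientation'],2),'F',np.round(o['force'],1),'open',round(o['opening'],4),'gf',np.round(o['gripper_force'],1),'j',np.round(o['joint_pos'],0));return o
def go(target,yaw=None):
    """print shift in tool units (0.1 m) to reach world target; yaw change as rotvec unit (pi/2)"""
    o=st();R=Ro.from_euler('xyz',o['orientation'],degrees=True)
    print('delta',np.round(R.inv().apply(np.array(target)-o['tool_pos'])/0.1,3))
    if yaw is not None:
        T=Ro.from_euler('xyz',[180,0,yaw],degrees=True)
        print('rot',np.round((R.inv()*T).as_rotvec()/(np.pi/2),3))
E
python3 - <<'E'
from h import *
st()
for n in('scene','top'):
    s=snap(n,n+'0.png');print(n,np.round(s['intrinsics'],1).tolist(),np.round(s['R'],3).tolist(),np.round(s['t'],3).tolist())
E
```

```text
t 0.0 pos [0.2884 0.6098 0.2476] rpy [ 1.799e+02 -1.000e-02 -2.532e+01] F [-0.3  0.1 -0.1] open 0.0881 gf 0.0 j [ 81.  21.   1.  -0. -70. -17.]
scene [[442.9, 0.0, 255.5], [0.0, 442.9, 188.8], [0.0, 0.0, 1.0]] [[-0.772, 0.635, 0.005], [0.449, 0.551, -0.703], [-0.45, -0.541, -0.711]] [0.527, -0.117, 1.644]
top [[370.7, 0.0, 253.0], [0.0, 370.7, 190.6], [0.0, 0.0, 1.0]] [[0.013, -1.0, -0.015], [-0.991, -0.011, -0.133], [0.133, 0.017, -0.991]] [-0.131, 0.576, 1.18]
```

View pics/scene0.png

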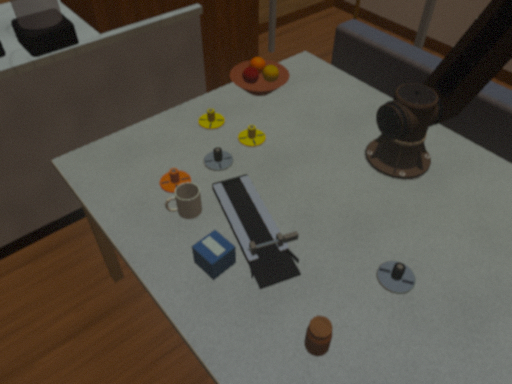

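View pics/top0.png

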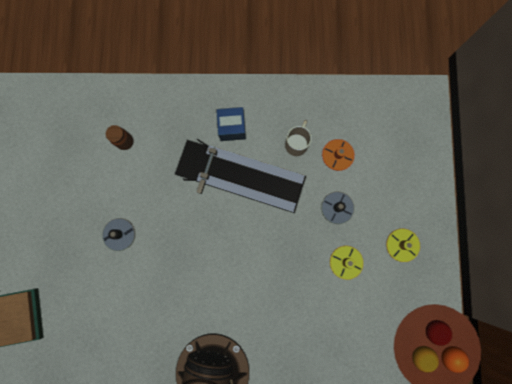

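Scene: two steel discs at scene (218,158)/top (338,207) and scene (396,277)/top (118,234). The orange disc at top (338,154) and the yellow ones at (347,262) and (403,244) are decoys of the wrong colour. The rod grip is at top (202,186). I'll confirm in a crop.

```bash
python3 - <<'E'
import cv2,numpy as np
t=cv2.imread('pics/top0.png');s=cv2.imread('pics/scene0.png')
t=cv2.convertScaleAbs(t,alpha=1.5);s=cv2.convertScaleAbs(s,alpha=1.5)
c=lambda im,x,y,w,h,k:cv2.resize(im[y:y+h,x:x+w],None,fx=k,fy=k,interpolation=cv2.INTER_CUBIC)
a=np.hstack([c(t,165,130,150,90,4),c(t,313,182,50,90,4)])
b=np.hstack([c(s,205,165,100,60,4),c(t,95,205,50,60,4),c(s,245,220,50,60,4)])
cv2.imwrite('pics/crop1.png',np.vstack([a[:,:800],b[:,:800]]))
E
```

```text
(no output)
```

View pics/crop1.png

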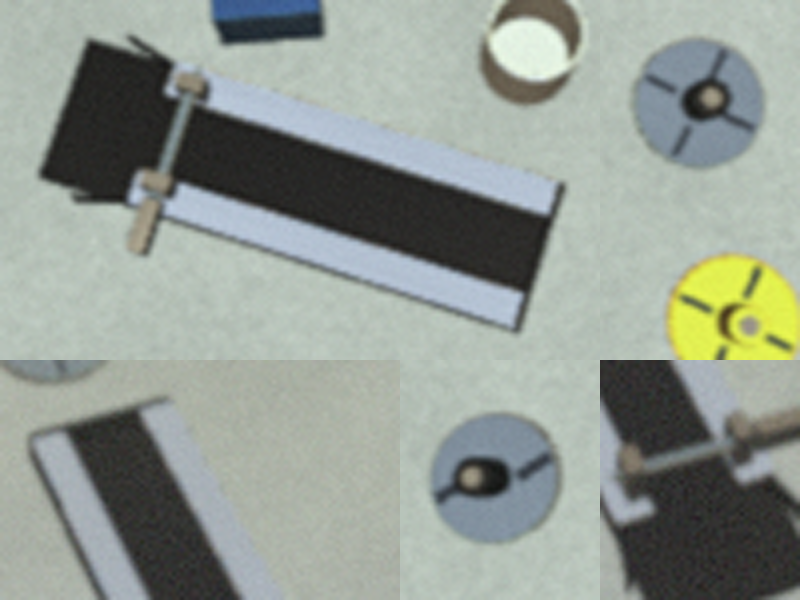

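```bash
cat > meas.py <<'E'
from h import *
def blobs(s,dark=False):
    hsv=cv2.cvtColor(cv2.GaussianBlur(s['color'],(3,3),0),cv2.COLOR_RGB2HSV)
    m=cv2.inRange(hsv,(100,35,60),(125,110,255))
    m=cv2.morphologyEx(m,cv2.MORPH_CLOSE,np.ones((9,9)))
    out=[]
    for c in cv2.findContours(m,cv2.RETR_EXTERNAL,cv2.CHAIN_APPROX_NONE)[0]:
        if cv2.contourArea(c)>150:
            h=cv2.convexHull(c);e=cv2.fitEllipse(h);out.append((cv2.contourArea(h),np.round(e[0],1),np.round(e[1],1),np.round(cv2.minAreaRect(h)[0])))
    return out
E
python3 - <<'E'
from meas import *
T=snap('top');S=snap('scene')
for s in(T,S):
    for b in blobs(s):print(b[0],b[1],b[2])
    print([ s['color'][v,u].tolist() for u,v in ([(330,215),(108,238),(250,190)] if s is T else [(210,163),(386,283)])])
ca=lambda x,y:(165+x/4,130+y/4)
f=lambda n,tp,sp,zs:print(n,'tri',[np.round(v,4) for v in tri(T,tp,S,sp)],*[ (z,np.round(onz(T,*tp,z)[:2],4)) for z in zs])
f('endfar',ca(562,183),(212.5,184.2),[.03])
f('endnear',ca(518,330),(247.5,175),[.03])
f('apron far',ca(90,40),(0,0),[.01]);f('apron near',ca(42,178),(0,0),[.01])
sc=lambda x,y:(245+(x-600)/4,220+(y-360)/4)
f('farpost',ca(192,80),sc(629,456),[.066]);f('nearpost',ca(156,178),sc(739,423),[.066])
E
```

```text
669.5 [118.  234.2] [28.9 30.5]
676.0 [337.4 207.5] [29.2 30.3]
789.0 [245.8 191.5] [ 10.8 114. ]
605.0 [260.  165.9] [  8.1 115.5]
716.0 [230.2 121.7] [33.  36.3]
[[90, 99, 107], [52, 58, 64], [120, 129, 140]]
844.0 [213.2 247.3] [32.6 41.4]
[[88, 95, 95], [84, 91, 97]]
endfar tri [array([ 0.6295, -0.2962,  0.0254]), np.float64(0.0033)] (0.03, array([ 0.6299, -0.2967]))
endnear tri [array([ 0.5069, -0.2596,  0.0217]), np.float64(0.0036)] (0.03, array([ 0.5075, -0.2601]))
apron far tri [array([ 0.8161, -0.0955,  0.7458]), np.float64(0.5259)] (0.01, array([0.7537, 0.1041]))
apron near tri [array([ 0.7861, -0.0874,  0.7695]), np.float64(0.5793)] (0.01, array([0.6332, 0.1404]))
farpost tri [array([0.7046, 0.0096, 0.0648]), np.float64(0.0035)] (0.066, array([0.7056, 0.0082]))
nearpost tri [array([0.6231, 0.0367, 0.0644]), np.float64(0.0039)] (0.066, array([0.6242, 0.0351]))
```

```bash
cat >> meas.py <<'E'
def rails(s,z=.03):
    hsv=cv2.cvtColor(cv2.GaussianBlur(s['color'],(3,3),0),cv2.COLOR_RGB2HSV)
    m=cv2.inRange(hsv,(100,20,90),(130,110,255))
    r=[]
    for c in cv2.findContours(m,cv2.RETR_EXTERNAL,cv2.CHAIN_APPROX_NONE)[0]:
        if cv2.contourArea(c)>300:
            w=np.array([onz(s,*p[0],z)[:2] for p in c],np.float32)*1000
            q=cv2.minAreaRect(w)
            if max(q[1])>200: r.append((np.round(q[0],1),np.round(q[1],1),round(q[2],2),np.round(cv2.boxPoints(q)).tolist()))
    return r
def disc(s,u,v,w=24,a0=300):
    """ellipse of the grey/dark disc near pixel: differs from the table median"""
    im=cv2.GaussianBlur(s['color'],(3,3),0).astype(int);x0=max(u-w,0);y0=max(v-w,0)
    roi=im[y0:v+w,x0:u+w];d=np.abs(roi-np.median(np.concatenate([roi[0],roi[-1],roi[:,0],roi[:,-1]]),axis=0)).sum(2)
    cs=cv2.findContours((d>34).astype(np.uint8),cv2.RETR_EXTERNAL,cv2.CHAIN_APPROX_NONE)[0]
    c=max(cs,key=cv2.contourArea);e=cv2.fitEllipse(cv2.convexHull(c));return (e[0][0]+x0,e[0][1]+y0),e[1]
E
python3 - <<'E'
from meas import *
T=snap('top');S=snap('scene')
for s in (T,S):
  for r in rails(s):print(r)
for n,t,sc in(('d2',(338,207),(218,159)),('d3',(118,234),(396,278))):
    a,ea=disc(T,*t);b,eb=disc(S,*sc);print(n,np.round(a,1),np.round(ea,1),np.round(b,1),np.round(eb,1),[np.round(q,4) for q in tri(T,a,S,b)],np.round(onz(T,*a,.006),4),np.round(onz(S,*b,.006),4))
E
```

```text
(array([ 569.5, -112.9]), array([304.6,  30.7]), 72.61, [[509.0, -254.0], [539.0, -263.0], [630.0, 28.0], [600.0, 37.0]])
(array([ 663.9, -140.8]), array([308.7,  29.1]), 72.61, [[604.0, -284.0], [632.0, -292.0], [724.0, 2.0], [696.0, 11.0]])
(array([677.4, -97.8]), array([269.3,  27.8]), 72.71, [[624.0, -222.0], [651.0, -230.0], [731.0, 27.0], [704.0, 35.0]])
d2 [337.  207.5] [33.3 34.1] [217.7 159.4] [24.7 30. ] [array([ 0.5279, -0.4044,  0.0059]), np.float64(0.0008)] [ 0.5276 -0.4041  0.006 ] [ 0.5282 -0.4046  0.006 ]
d3 [118.5 234.1] [33.2 34.9] [395.4 277.1] [32.8 41.3] [array([0.43  , 0.3257, 0.002 ]), np.float64(0.001)] [0.4302 0.3237 0.006 ] [0.4324 0.3271 0.006 ]
```

```bash
cat >> h.py <<'E'
YAW=-17.4;c,s_=np.cos(np.radians(YAW)),np.sin(np.radians(YAW))
EX=np.array([c,s_,0]);EY=np.array([-s_,c,0]);ORG=.626*EX+.1225*EY
def rk(x,y,z):return ORG+x*EX+y*EY+np.array([0,0,z])
def inr(p):d=np.array(p)-ORG;return np.round([d@EX,d@EY,d[2]],4)
E
python3 - <<'E'
from meas import *
T=snap('top')
ca=lambda x,y:(165+x/4,130+y/4)
for n,p,z in(('gripback',ca(137,250),.057),('gripfront',ca(155,198),.06),('shaft at nearpost',ca(163,172),.05),('shaft far',ca(186,95),.05),('box',(230,122),.08),('mug',(298,139),.09),('jar',(117,133),.1)):
    w=onz(T,*p,z);print(n,np.round(w,4),inr(w))
# grip mask: brownish grey darker than table, in ROI
g=rk(-.085,.097,.055);print(proj(T,g))
go(rk(-.088,.097,.2),YAW)
E
```

```text
gripback [0.5666 0.0501 0.057 ] [-0.1003  0.0947  0.057 ]
gripfront [0.6088 0.0363 0.06  ] [-0.0559  0.0942  0.06  ]
shaft at nearpost [0.6321 0.0319 0.05  ] [-0.0324  0.097   0.05  ]
shaft far [0.6968 0.0149 0.05  ] [0.0345 0.1001 0.05  ]
box [ 0.7959 -0.0464  0.08  ] [0.1473 0.0712 0.08  ]
mug [ 0.7382 -0.266   0.09  ] [ 0.1579 -0.1555  0.09  ]
jar [0.75  0.313 0.1  ] [-0.0039  0.4004  0.1   ]
[200.23285005 187.90581334]
t 0.35 pos [0.2886 0.6101 0.2483] rpy [179.98  -0.   -25.31] F [-0.1 -0.4  0.3] open 0.0878 gf 0.0 j [ 81.  21.   1.  -0. -70. -17.]
delta [5.026 3.834 0.485]
rot [ 0.    -0.    -0.088]
```

```bash
R='x'
python3 -m creep '[{"grip":0,"delta_pos":[1,0.765,0],"rotation":[0,0,0]},{"grip":0,"delta_pos":[1,0.765,0],"rotation":[0,0,0]},{"grip":0,"delta_pos":[1,0.765,0],"rotation":[0,0,0]}]'
python3 -m creep '[{"grip":0,"delta_pos":[1,0.765,0],"rotation":[0,0,0]},{"grip":0,"delta_pos":[1,0.765,0],"rotation":[0,0,0]},{"grip":0,"delta_pos":[1,0.765,0],"rotation":[0,0,0]}]'
python3 -m creep '[{"grip":0,"delta_pos":[1,0.765,0],"rotation":[0,0,0]},{"grip":0,"delta_pos":[1,0.765,0],"rotation":[0,0,0]},{"grip":0,"delta_pos":[1,0.765,0],"rotation":[0,0,0]}]'
python3 -m creep '[{"grip":0,"delta_pos":[1,0.765,0],"rotation":[0,0,0]},{"grip":0,"delta_pos":[1,0.765,0],"rotation":[0,0,0]},{"grip":0,"delta_pos":[1,0.765,0],"rotation":[0,0,0]}]'
python3 -m creep '[{"grip":0,"delta_pos":[1,0.765,0],"rotation":[0,0,-0.088]},{"grip":0,"delta_pos":[1,0.765,0],"rotation":[0,0,-0.088]},{"grip":0,"delta_pos":[1,0.765,0],"rotation":[0,0,-0.088]},{"grip":0,"delta_pos":[1,0.765,0],"rotation":[0,0,-0.088]},{"grip":0,"delta_pos":[1,0.765,0],"rotation":[0,0,-0.088]}]'
python3 - <<'E'
from h import *
go(rk(-.080,.0955,.048),YAW)
E
```

```text
clock: 0.65
tool_pos: [0.3471, 0.4954, 0.2487]
orientation: [180.0, -0.0, -25.4]
force: [0.6, -0.3, -0.5]
opening: 0.0879
gripper_force: 0.0
clock: 0.95
tool_pos: [0.4048, 0.3833, 0.2489]
orientation: [-180.0, -0.0, -25.4]
force: [0.3, 0.2, 0.2]
opening: 0.0875
gripper_force: 0.0
clock: 1.25
tool_pos: [0.4625, 0.2715, 0.2489]
orientation: [-180.0, -0.0, -25.4]
force: [-0.7, 0.7, 0.0]
opening: 0.0877
gripper_force: 0.0
clock: 1.55
tool_pos: [0.5202, 0.1597, 0.2488]
orientation: [-180.0, -0.0, -25.4]
force: [-0.5, -0.1, 1.3]
opening: 0.0878
gripper_force: 0.0
clock: 2.05
tool_pos: [0.5771, 0.0499, 0.2483]
orientation: [180.0, 0.0, -17.5]
force: [-0.1, 0.6, -0.2]
opening: 0.0874
gripper_force: 0.0
t 2.05 pos [0.5771 0.0499 0.2483] rpy [ 1.7999e+02  2.0000e-02 -1.7510e+01] F [-0.1  0.6 -0.2] open 0.0874 gf 0.0 j [ 24.  12. -12.  -0. -67.  48.]
delta [0.103 0.021 2.003]
rot [ 0.     0.    -0.001]
```

```bash
python3 -m creep '[{"grip":0,"delta_pos":[0.1,0.02,1],"rotation":[0,0,0]},{"grip":0,"delta_pos":[0.1,0.02,1],"rotation":[0,0,0]},{"grip":0,"delta_pos":[0.1,0.02,1],"rotation":[0,0,0]}]' | head -2
python3 -m creep '[{"grip":0,"delta_pos":[0,0,0.5],"rotation":[0,0,0]},{"grip":0,"delta_pos":[0,0,0.95],"rotation":[0,0,0]},{"grip":0,"delta_pos":[0,0,0.95],"rotation":[0,0,0]},{"grip":0,"delta_pos":[0,0,0.95],"rotation":[0,0,0]}]'
python3 - <<'E'
from h import *
o=st();print(inr(o['tool_pos']));snap('scene','sc1.png')
a=cv2.imread('pics/sc1.png')[170:290,190:350];cv2.imwrite('pics/sc1c.png',cv2.convertScaleAbs(cv2.resize(a,None,fx=5,fy=5,interpolation=cv2.INTER_CUBIC),alpha=1.4))
E
```

```text
clock: 2.35
tool_pos: [0.5818, 0.0455, 0.1426]
clock: 2.75
tool_pos: [0.5869, 0.0465, 0.0556]
orientation: [180.0, -0.0, -17.3]
force: [0.1, -0.2, 2.1]
opening: 0.0882
gripper_force: 0.0
t 2.75 pos [0.5869 0.0465 0.0556] rpy [ 1.7998e+02 -4.0000e-02 -1.7290e+01] F [ 0.1 -0.2  2.1] open 0.0882 gf 0.0 j [ 24.  24. -23.   0. -43.  49.]
[-0.0799  0.0974  0.0556]
```

View pics/sc1c.png

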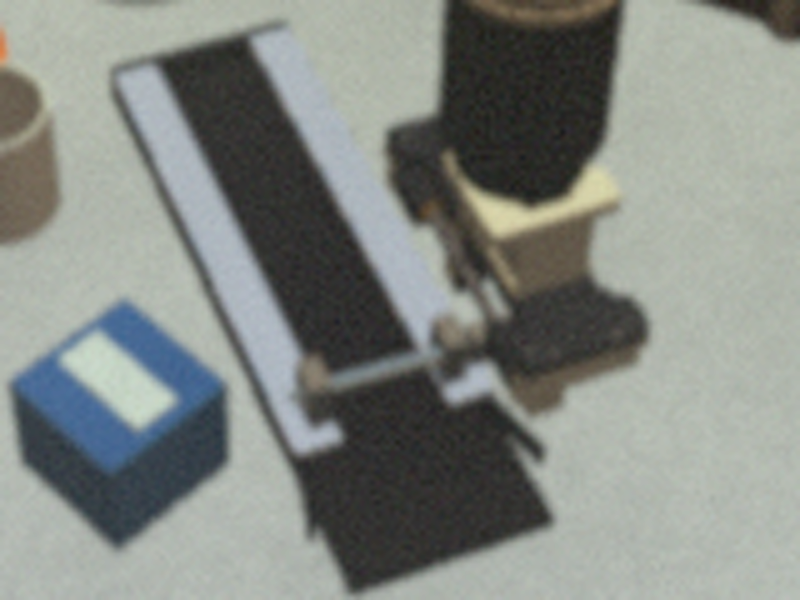

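The gripper straddles the grip block at crop (560,330), just behind the near post. Now I'll lower a little and close.

```bash
python3 -m creep '[{"grip":0,"delta_pos":[0,0.01,0.05],"rotation":[0,0,0]},{"grip":0,"delta_pos":[0,0.01,0.05],"rotation":[0,0,0]},{"grip":1,"delta_pos":[0,0.01,0.05],"rotation":[0,0,0]},{"grip":1,"delta_pos":[0,0.01,0.05],"rotation":[0,0,0]},{"grip":1,"delta_pos":[0,0.01,0.05],"rotation":[0,0,0]}]'
python3 -m creep '[{"grip":1,"delta_pos":[0,0,0],"rotation":[0,0,0]},{"grip":1,"delta_pos":[0,0,0],"rotation":[0,0,0]},{"grip":1,"delta_pos":[0,0,0],"rotation":[0,0,0]},{"grip":1,"delta_pos":[0,0,0],"rotation":[0,0,0]},{"grip":1,"delta_pos":[0,0,0],"rotation":[0,0,0]}]'
python3 -c "
from h import *
o=st();print(inr(o['tool_pos']))"
```

```text
clock: 3.3
tool_pos: [0.5859, 0.0448, 0.049]
orientation: [-180.0, -0.0, -17.4]
force: [0.6, -0.6, 0.3]
opening: 0.0694
gripper_force: 0.0
clock: 3.8
tool_pos: [0.5857, 0.0448, 0.0485]
orientation: [180.0, 0.0, -17.4]
force: [-0.1, 0.6, -0.5]
opening: 0.0292
gripper_force: 0.0
t 3.8 pos [0.5857 0.0448 0.0485] rpy [ 1.800e+02  1.000e-02 -1.739e+01] F [-0.1  0.6 -0.5] open 0.0292 gf 0.0 j [ 23.  24. -24.  -0. -42.  49.]
[-0.0805  0.0954  0.0485]
```

```bash
python3 -m creep '[{"grip":1,"delta_pos":[0,0,0],"rotation":[0,0,0]},{"grip":1,"delta_pos":[0,0,0],"rotation":[0,0,0]},{"grip":1,"delta_pos":[0,0,0],"rotation":[0,0,0]},{"grip":1,"delta_pos":[0,0,0],"rotation":[0,0,0]},{"grip":1,"delta_pos":[0,0,0],"rotation":[0,0,0]}]'
python3 -c "
from h import *
o=st();print(inr(o['tool_pos']), o['moment'])
snap('top','t2.png')"
```

```text
clock: 4.3
tool_pos: [0.586, 0.0452, 0.0486]
orientation: [-180.0, -0.0, -17.4]
force: [1.1, 5.0, -0.8]
opening: 0.0161
gripper_force: 29.4
t 4.3 pos [0.586  0.0452 0.0486] rpy [-1.7996e+02 -2.0000e-02 -1.7380e+01] F [ 1.1  5.  -0.8] open 0.0161 gf 29.4 j [ 23.  24. -24.  -0. -42.  49.]
[-0.0804  0.0959  0.0486] [ 1.82593838 -0.10995678  0.16483386]
```

```bash
python3 -m creep '[{"grip":0.5,"delta_pos":[0,-0.02,0],"rotation":[0,0,0]},{"grip":0.5,"delta_pos":[0,-0.02,0],"rotation":[0,0,0]},{"grip":0.5,"delta_pos":[0,-0.02,-0.095],"rotation":[0,0,0]},{"grip":0.5,"delta_pos":[0,-0.02,-0.095],"rotation":[0,0,0]},{"grip":0.5,"delta_pos":[0,-0.02,-0.095],"rotation":[0,0,0]}]'
python3 -m creep '[{"grip":1,"delta_pos":[0,0,0],"rotation":[0,0,0]},{"grip":1,"delta_pos":[0,0,0],"rotation":[0,0,0]},{"grip":1,"delta_pos":[0,0,0],"rotation":[0,0,0]},{"grip":1,"delta_pos":[0,0,0],"rotation":[0,0,0]},{"grip":1,"delta_pos":[0,0,0],"rotation":[0,0,0]}]'
python3 -m creep '[{"grip":1,"delta_pos":[0,0,0],"rotation":[0,0,0]},{"grip":1,"delta_pos":[0,0,0],"rotation":[0,0,0]},{"grip":1,"delta_pos":[0,0,0],"rotation":[0,0,0]},{"grip":1,"delta_pos":[0,0,0],"rotation":[0,0,0]},{"grip":1,"delta_pos":[0,0,0],"rotation":[0,0,0]}]'
python3 -c "
from h import *
o=st();print(inr(o['tool_pos']), o['moment'])
snap('top','t3.png');snap('scene','s3.png')
a=cv2.imread('pics/s3.png')[210:270,235:315];b=cv2.imread('pics/t3.png')[135:215,170:250]
r=lambda a:cv2.convertScaleAbs(cv2.resize(a,(400,300),interpolation=cv2.INTER_CUBIC),alpha=1.4)
cv2.imwrite('pics/c3.png',np.hstack([r(a),cv2.convertScaleAbs(cv2.resize(b,(300,300)),alpha=1.4)]))"
```

```text
clock: 4.85
tool_pos: [0.5866, 0.0466, 0.0587]
orientation: [-180.0, -0.0, -17.4]
force: [-0.4, -0.4, 0.4]
opening: 0.0434
gripper_force: 0.0
clock: 5.35
tool_pos: [0.5862, 0.0466, 0.058]
orientation: [180.0, 0.0, -17.4]
force: [0.1, 0.5, 0.5]
opening: 0.0159
gripper_force: 30.0
clock: 5.85
tool_pos: [0.5862, 0.0466, 0.058]
orientation: [180.0, 0.0, -17.4]
force: [-0.0, -0.0, -0.8]
opening: 0.0157
gripper_force: 30.0
t 5.85 pos [0.5862 0.0466 0.058 ] rpy [ 1.7999e+02  1.0000e-02 -1.7400e+01] F [-0.  -0.  -0.8] open 0.0157 gf 30.0 j [ 24.  23. -23.  -0. -43.  49.]
[-0.0806  0.0973  0.058 ] [-0.00222743  0.10842818  0.01109443]
```

View pics/c3.png

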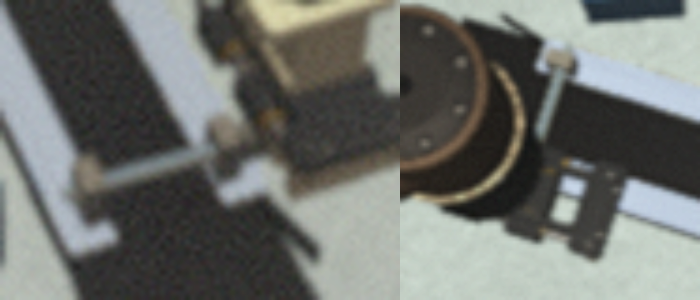

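The crop shows the rod gripped with no side load: shaft from the near post at (225,140) to the far one at (90,175). Pulling straight out now.

```bash
python3 -m creep '[{"grip":1,"delta_pos":[-0.2,0,0],"rotation":[0,0,0]},{"grip":1,"delta_pos":[-0.4,0,0],"rotation":[0,0,0]},{"grip":1,"delta_pos":[-0.6,0,0],"rotation":[0,0,0]},{"grip":1,"delta_pos":[-0.75,0,0],"rotation":[0,0,0]},{"grip":1,"delta_pos":[-0.75,0,0],"rotation":[0,0,0]}]'
python3 -m creep '[{"grip":1,"delta_pos":[-0.25,0,0],"rotation":[0,0,0]},{"grip":1,"delta_pos":[-0.5,0,0],"rotation":[0,0,0]},{"grip":1,"delta_pos":[-0.75,0,0],"rotation":[0,0,0]},{"grip":1,"delta_pos":[-0.75,0,0],"rotation":[0,0,0]},{"grip":1,"delta_pos":[-0.75,0,0],"rotation":[0,0,0]}]'
python3 -c "
from h import *
o=st();print(inr(o['tool_pos']))
T=snap('top','t4.png');S=snap('scene','s4.png')
a=cv2.imread('pics/s4.png')[190:250,255:335];b=cv2.imread('pics/t4.png')[155:235,170:250]
r=lambda a:cv2.convertScaleAbs(cv2.resize(a,(480,360),interpolation=cv2.INTER_CUBIC),alpha=1.4)
cv2.imwrite('pics/c4.png',np.hstack([r(a),cv2.convertScaleAbs(cv2.resize(b,(320,360)),alpha=1.4)]))"
```

```text
clock: 6.45
tool_pos: [0.5132, 0.0693, 0.0582]
orientation: [180.0, 0.0, -17.3]
force: [-0.0, -0.5, -1.7]
opening: 0.0156
gripper_force: 30.0
clock: 6.95
tool_pos: [0.4439, 0.092, 0.0585]
orientation: [-180.0, -0.1, -17.3]
force: [0.3, 0.4, -1.4]
opening: 0.0161
gripper_force: 30.0
t 6.95 pos [0.4439 0.092  0.0585] rpy [-1.7995e+02 -5.0000e-02 -1.7320e+01] F [ 0.3  0.4 -1.4] open 0.0161 gf 30.0 j [ 37.  13. -40.   0. -37.  36.]
[-0.23    0.098   0.0585]
```

View pics/c4.png

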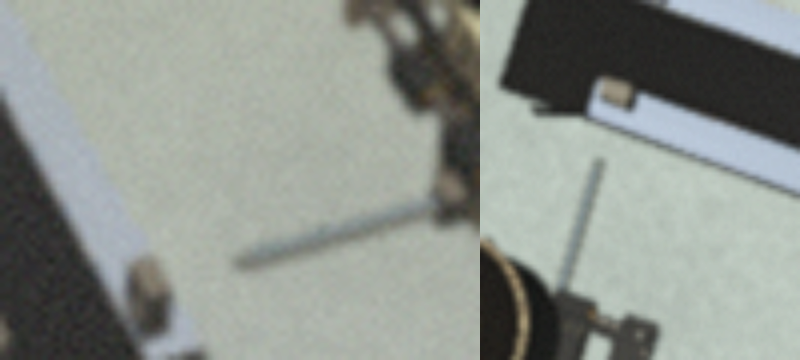

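```bash
python3 - <<'E'
from h import *
T=snap('top');S=snap('scene')
p,e=tri(T,(200,190.6),S,(294.7,233.8));print(p,e,inr(p))
E
python3 -m creep '[{"grip":1,"delta_pos":[0,0,0.15],"rotation":[0,0,0]},{"grip":1,"delta_pos":[0,0,0.25],"rotation":[0,0,0]},{"grip":1,"delta_pos":[0,0,0.33],"rotation":[0,0,0]},{"grip":1,"delta_pos":[0,0,0.33],"rotation":[0,0,0]}]'
```

```text
[0.57328324 0.05024946 0.04721327] 0.0023298856273464767 [-0.094   0.0969  0.0472]
clock: 7.55
tool_pos: [0.4434, 0.0911, 0.0244]
orientation: [179.9, 0.0, -17.4]
force: [-0.3, -0.2, -0.2]
opening: 0.016
gripper_force: 30.0
```

```bash
python3 -m creep '[{"grip":1,"delta_pos":[0,0,0.02],"rotation":[0,0,0]},{"grip":1,"delta_pos":[0,0,0.02],"rotation":[0,0,0]}]' | grep -E 'pos|force'
python3 -m creep '[{"grip":0.4,"delta_pos":[0,0,0],"rotation":[0,0,0]},{"grip":0.4,"delta_pos":[0,0,0],"rotation":[0,0,0]},{"grip":0.2,"delta_pos":[0,0,0],"rotation":[0,0,0]},{"grip":0,"delta_pos":[0,0,-0.5],"rotation":[0,0,0]},{"grip":0,"delta_pos":[0,0,-1],"rotation":[0,0,0]}]'
python3 -m creep '[{"grip":0,"delta_pos":[0,0,-0.5],"rotation":[0,0,0]},{"grip":0,"delta_pos":[0,0,-1],"rotation":[0,0,0]},{"grip":0,"delta_pos":[0,0,-1],"rotation":[0,0,0]}]'
python3 - <<'E'
from meas import *
T=snap('top','t5.png');S=snap('scene','s5.png')
for n,t,sc in(('d2',(338,207),(218,159)),('d3',(118,234),(396,278))):
    a,ea=disc(T,*t);b,eb=disc(S,*sc);print(n,np.round(a,1),np.round(b,1),[np.round(q,4) for q in tri(T,a,S,b)],np.round(onz(T,*a,.006),4))
go([.430,.325,.16])
E
```

```text
tool_pos: [0.4435, 0.0912, 0.024]
force: [-3.3, -2.4, 19.0]
gripper_force: 30.0
clock: 8.25
tool_pos: [0.442, 0.0907, 0.1226]
orientation: [179.7, 0.2, -17.4]
force: [2.2, 1.5, -1.1]
opening: 0.0501
gripper_force: 0.0
clock: 8.55
tool_pos: [0.4465, 0.093, 0.2299]
orientation: [-179.5, -0.5, -17.3]
force: [1.3, 0.6, -0.2]
opening: 0.0741
gripper_force: 0.0
d2 [337.  207.5] [217.9 159.1] [array([ 0.5276, -0.404 ,  0.0073]), np.float64(0.0002)] [ 0.5276 -0.4042  0.006 ]Traceback (most recent call last):
  File "<stdin>", line 4, in <module>
  File "meas.py", line 26, in disc
    c=max(cs,key=cv2.contourArea);e=cv2.fitEllipse(cv2.convexHull(c));return (e[0][0]+x0,e[0][1]+y0),e[1]
                                    ~~~~~~~~~~~~~~^^^^^^^^^^^^^^^^^^^
cv2.error: OpenCV(4.12.0) /io/opencv/modules/imgproc/src/shapedescr.cpp:361: error: (-201:Incorrect size of input array) There should be at least 5 points to fit the ellipse in function 'fitEllipseNoDirect'
```

```bash
python3 - <<'E'
import cv2,numpy as np
a=cv2.imread('pics/t5.png')[100:330,60:260];b=cv2.imread('pics/s5.png')[120:350,200:450]
cv2.imwrite('pics/c5.png',cv2.convertScaleAbs(np.hstack([cv2.resize(a,None,fx=1.7,fy=1.7),cv2.resize(b,None,fx=1.7,fy=1.7)]),alpha=1.3))
E
```

```text
(no output)
```

View pics/c5.png

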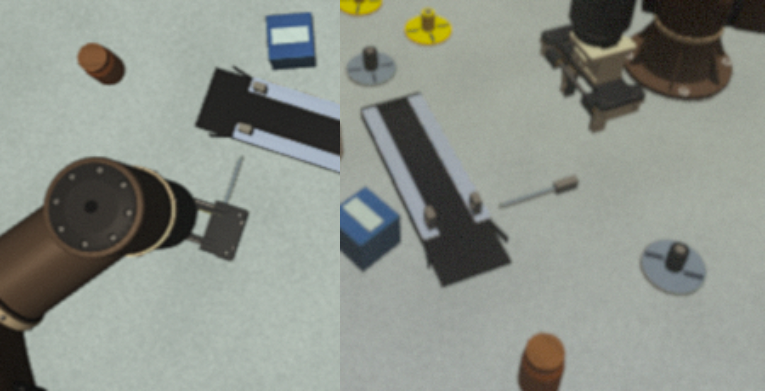

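```bash
python3 -m creep '[{"grip":0,"delta_pos":[-0.28,-0.72,0],"rotation":[0,0,0]},{"grip":0,"delta_pos":[-0.28,-0.72,0],"rotation":[0,0,0]},{"grip":0,"delta_pos":[-0.28,-0.72,0],"rotation":[0,0,0]}]' | head -2
python3 -m creep '[{"grip":0,"delta_pos":[-0.28,-0.72,0],"rotation":[0,0,0]},{"grip":0,"delta_pos":[-0.28,-0.72,0],"rotation":[0,0,0]},{"grip":0,"delta_pos":[-0.28,-0.72,0],"rotation":[0,0,0]}]'| head -2
python3 -m creep '[{"grip":0,"delta_pos":[-0.28,-0.72,0],"rotation":[0,0,0]},{"grip":0,"delta_pos":[-0.28,-0.72,0],"rotation":[0,0,0]},{"grip":0,"delta_pos":[-0.28,-0.72,0],"rotation":[0,0,0]},{"grip":0,"delta_pos":[-0.28,-0.72,0],"rotation":[0,0,0]}]'| head -2
python3 - <<'E'
from meas import *
S=snap('scene');b,eb=disc(S,396,278);print(b,eb,onz(S,*b,.006));go([.431,.3255,.043],YAW)
E
```

```text
clock: 8.95
tool_pos: [0.4375, 0.1705, 0.2213]
clock: 9.25
tool_pos: [0.4323, 0.2475, 0.2212]
clock: 9.65
tool_pos: [0.427, 0.3219, 0.2214]
(395.4204349517822, 277.13032722473145) (32.912593841552734, 41.396705627441406) [0.43232328 0.32707544 0.006     ]
t 9.7 pos [0.4272 0.3215 0.2218] rpy [ 1.7985e+02  6.0000e-02 -1.7400e+01] F [ 0.8 -0.  -0.1] open 0.0874 gf 0.0 j [ 58.   9. -19.  -0. -62.  15.]
delta [ 0.026 -0.054  1.788]
rot [ 0.002  0.001 -0.   ]
```

```bash
python3 -m creep '[{"grip":0,"delta_pos":[0.026,-0.054,0.9],"rotation":[0,0,0]},{"grip":0,"delta_pos":[0.026,-0.054,0.9],"rotation":[0,0,0]},{"grip":0,"delta_pos":[0.026,-0.054,0.9],"rotation":[0,0,0]},{"grip":0,"delta_pos":[0.026,-0.054,0.9],"rotation":[0,0,0]}]'| head -2
python3 -m creep '[{"grip":0,"delta_pos":[0,0,0.4],"rotation":[0,0,0]},{"grip":0,"delta_pos":[0,0,0.88],"rotation":[0,0,0]},{"grip":0,"delta_pos":[0,0,0.88],"rotation":[0,0,0]},{"grip":0,"delta_pos":[0,0,0.88],"rotation":[0,0,0]}]'
python3 - <<'E'
from h import *
go([.431,.3255,.043]);snap('scene','s6.png')
a=cv2.imread('pics/s6.png')[220:310,340:460];cv2.imwrite('pics/c6.png',cv2.convertScaleAbs(cv2.resize(a,None,fx=4,fy=4,interpolation=cv2.INTER_CUBIC),alpha=1.4))
E
```

```text
clock: 10.1
tool_pos: [0.432, 0.326, 0.1335]
clock: 10.5
tool_pos: [0.4325, 0.3276, 0.0471]
orientation: [-180.0, -0.0, -17.4]
force: [-0.7, -0.1, 0.1]
opening: 0.0882
gripper_force: 0.0
t 10.5 pos [0.4325 0.3276 0.0471] rpy [-1.7998e+02 -5.0000e-02 -1.7360e+01] F [-0.7 -0.1  0.1] open 0.0882 gf 0.0 j [ 58.  21. -30.   0. -39.  15.]
delta [-0.008  0.025  0.041]
```

View pics/c6.png

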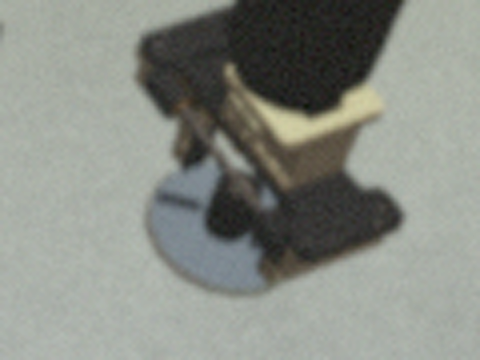

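The hub at crop (230,205) sits between the fingers, so I'll close and lift.

```bash
python3 -m creep '[{"grip":1,"delta_pos":[-0.01,0.01,0.03],"rotation":[0,0,0]},{"grip":1,"delta_pos":[-0.01,0.01,0.03],"rotation":[0,0,0]},{"grip":1,"delta_pos":[-0.01,0.01,0.03],"rotation":[0,0,0]},{"grip":1,"delta_pos":[-0.01,0.01,0.03],"rotation":[0,0,0]},{"grip":1,"delta_pos":[-0.01,0.01,0.03],"rotation":[0,0,0]}]'>/dev/null
python3 -m creep '[{"grip":1,"delta_pos":[0,0,0],"rotation":[0,0,0]},{"grip":1,"delta_pos":[0,0,0],"rotation":[0,0,0]},{"grip":1,"delta_pos":[0,0,0],"rotation":[0,0,0]},{"grip":1,"delta_pos":[0,0,0],"rotation":[0,0,0]},{"grip":1,"delta_pos":[0,0,0],"rotation":[0,0,0]}]'
python3 -m creep '[{"grip":1,"delta_pos":[0,0,-0.3],"rotation":[0,0,0]},{"grip":1,"delta_pos":[0,0,-0.6],"rotation":[0,0,0]},{"grip":1,"delta_pos":[0,0,-0.6],"rotation":[0,0,0]},{"grip":1,"delta_pos":[0,0,-0.6],"rotation":[0,0,0]}]'
python3 -c "
from h import *
go(rk(0,.195,.075),YAW)"
```

```text
clock: 11.55
tool_pos: [0.4304, 0.3263, 0.042]
orientation: [180.0, 0.0, -17.4]
force: [0.3, 0.6, -0.9]
opening: 0.0317
gripper_force: 30.0
clock: 11.95
tool_pos: [0.4304, 0.3266, 0.1024]
orientation: [-179.9, -0.0, -17.4]
force: [-1.3, -0.3, -1.8]
opening: 0.0315
gripper_force: 30.0
t 11.95 pos [0.4304 0.3266 0.1024] rpy [-179.92   -0.    -17.41] F [-1.3 -0.3 -1.8] open 0.0315 gf 30.0 j [ 58.  16. -27.  -0. -47.  15.]
delta [3.13  1.229 0.273]
rot [-0.001 -0.    -0.   ]
```

```bash
python3 -m creep '[{"grip":1,"delta_pos":[0.5,0.2,0],"rotation":[0,0,0]},{"grip":1,"delta_pos":[1,0.4,0],"rotation":[0,0,0]},{"grip":1,"delta_pos":[1,0.4,0],"rotation":[0,0,0]},{"grip":1,"delta_pos":[1,0.4,0],"rotation":[0,0,0]}]'|grep -E 'pos|open'
python3 -m creep '[{"grip":1,"delta_pos":[0.5,0.2,0],"rotation":[0,0,0]},{"grip":1,"delta_pos":[1,0.4,0],"rotation":[0,0,0]},{"grip":1,"delta_pos":[1,0.4,0],"rotation":[0,0,0]},{"grip":1,"delta_pos":[1,0.4,0],"rotation":[0,0,0]}]'|grep -E 'pos|open'
python3 -m creep '[{"grip":1,"delta_pos":[0.5,0.2,0],"rotation":[0,0,0]},{"grip":1,"delta_pos":[1,0.4,0],"rotation":[0,0,0]},{"grip":1,"delta_pos":[1.0,0.4,0.27],"rotation":[0,0,0]},{"grip":1,"delta_pos":[1.0,0.4,0.27],"rotation":[0,0,0]},{"grip":1,"delta_pos":[1.0,0.4,0.27],"rotation":[0,0,0]}]'|grep -E 'pos|open'
python3 - <<'E'
from meas import *
T=snap('top','t7.png');S=snap('scene','s7.png')
o=st();print(inr(o['tool_pos']))
a=cv2.imread('pics/t7.png')[110:230,130:330];b=cv2.imread('pics/s7.png')[200:320,215:365]
cv2.imwrite('pics/c7.png',cv2.convertScaleAbs(np.hstack([cv2.resize(a,None,fx=2.2,fy=2.2),cv2.resize(b,None,fx=2.2,fy=2.2)]),alpha=1.4))
E
```

```text
tool_pos: [0.5142, 0.2565, 0.1003]
opening: 0.0311
tool_pos: [0.5972, 0.1895, 0.1006]
opening: 0.0312
tool_pos: [0.6792, 0.1231, 0.074]
opening: 0.0314
t 13.35 pos [0.6803 0.1238 0.0759] rpy [-1.7998e+02 -3.0000e-02 -1.7280e+01] F [-0.  -0.1 -0.6] open 0.0315 gf 30.0 j [ 26.  30.  -8.   0. -52.  46.]
[-0.0139  0.1991  0.0759]
```

View pics/c7.png

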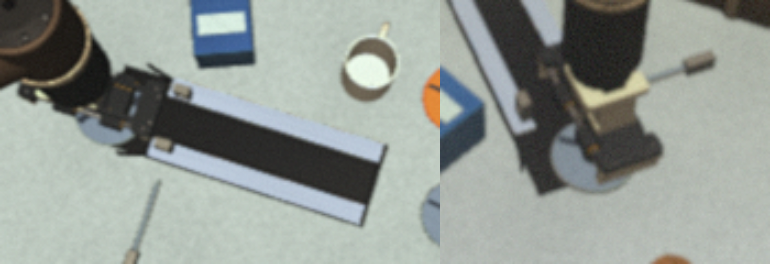

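Disc held flat over the apron. In the crop it is at top (105,125), slightly to the robot's side. I'll centre it, lower it and slide it in.

```bash
python3 -m creep '[{"grip":1,"delta_pos":[0.14,0.08,0],"rotation":[0,0,0]},{"grip":1,"delta_pos":[0.14,0.08,0.2],"rotation":[0,0,0]},{"grip":1,"delta_pos":[0.14,0.08,0.2],"rotation":[0,0,0]},{"grip":1,"delta_pos":[0.14,0.08,0.2],"rotation":[0,0,0]},{"grip":1,"delta_pos":[0.14,0.08,0.2],"rotation":[0,0,0]}]'|grep -E 'pos|open|for'
python3 -m creep '[{"grip":1,"delta_pos":[0,0.1,0],"rotation":[0,0,0]},{"grip":1,"delta_pos":[0,0.2,0],"rotation":[0,0,0]},{"grip":1,"delta_pos":[0,0.3,0],"rotation":[0,0,0]},{"grip":1,"delta_pos":[0,0.4,0],"rotation":[0,0,0]},{"grip":1,"delta_pos":[0,0.5,0],"rotation":[0,0,0]}]'
python3 -c "
from h import *
o=st();print(inr(o['tool_pos']),o['moment'])"
```

```text
tool_pos: [0.6923, 0.1109, 0.0563]
force: [-0.8, 0.0, -1.5]
opening: 0.0312
gripper_force: 30.0
clock: 14.35
tool_pos: [0.6765, 0.0616, 0.0552]
orientation: [-180.0, -0.0, -17.4]
force: [0.3, 0.5, -1.8]
opening: 0.0317
gripper_force: 30.0
t 14.35 pos [0.6765 0.0616 0.0552] rpy [-180.     -0.    -17.42] F [ 0.3  0.5 -1.8] open 0.0317 gf 30.0 j [ 22.  30. -11.   0. -49.  51.]
[0.0012 0.1386 0.0552] [ 0.01445978  0.02990528 -0.01891807]
```

```bash
python3 -m creep '[{"grip":1,"delta_pos":[0,0.15,0],"rotation":[0,0,0]},{"grip":1,"delta_pos":[0,0.3,0],"rotation":[0,0,0]},{"grip":1,"delta_pos":[0,0.45,0],"rotation":[0,0,0]},{"grip":1,"delta_pos":[0,0.6,0],"rotation":[0,0,0]},{"grip":1,"delta_pos":[0,0.75,0],"rotation":[0,0,0]}]'|grep -E 'pos|open|for'
python3 -m creep '[{"grip":1,"delta_pos":[0,0.2,0],"rotation":[0,0,0]},{"grip":1,"delta_pos":[0,0.4,0],"rotation":[0,0,0]},{"grip":1,"delta_pos":[0,0.6,0],"rotation":[0,0,0]},{"grip":1,"delta_pos":[0,0.8,0],"rotation":[0,0,0]},{"grip":1,"delta_pos":[0,1,0],"rotation":[0,0,0]}]'|grep -E 'pos|open|for'
python3 -c "
from h import *
o=st();print(inr(o['tool_pos']),o['moment'])"
```

```text
tool_pos: [0.654, -0.0102, 0.0551]
force: [-0.5, 0.3, -2.1]
opening: 0.0316
gripper_force: 30.0
tool_pos: [0.6239, -0.106, 0.0551]
force: [0.1, -0.1, -0.4]
opening: 0.0315
gripper_force: 30.0
t 15.35 pos [ 0.6239 -0.106   0.0551] rpy [180.    -0.   -17.41] F [ 0.1 -0.1 -0.4] open 0.0315 gf 30.0 j [  8.  27. -18.   0. -46.  65.]
[ 0.0011 -0.0371  0.0551] [-0.03318951 -0.04754312  0.03110446]
```

Sliding freely. On to y ≈ -0.12, then set down, release and lift.

```bash
python3 -m creep '[{"grip":1,"delta_pos":[0,0.2,0],"rotation":[0,0,0]},{"grip":1,"delta_pos":[0,0.4,0],"rotation":[0,0,0]},{"grip":1,"delta_pos":[0,0.6,0],"rotation":[0,0,0]},{"grip":1,"delta_pos":[0,0.85,0],"rotation":[0,0,0]},{"grip":1,"delta_pos":[0,0.85,0.03],"rotation":[0,0,0]}]'|grep -E 'pos|open|for'
python3 -m creep '[{"grip":1,"delta_pos":[0,0,0],"rotation":[0,0,0]},{"grip":0.4,"delta_pos":[0,0,0],"rotation":[0,0,0]},{"grip":0.2,"delta_pos":[0,0,0],"rotation":[0,0,0]},{"grip":0,"delta_pos":[0,0,0],"rotation":[0,0,0]},{"grip":0,"delta_pos":[0,0,-0.5],"rotation":[0,0,0]}]'|grep -E 'pos|open|for'
python3 -m creep '[{"grip":0,"delta_pos":[0,0,-0.5],"rotation":[0,0,0]},{"grip":0,"delta_pos":[0,0,-1],"rotation":[0,0,0]},{"grip":0,"delta_pos":[0,0,-1],"rotation":[0,0,0]}]'|grep -E 'pos|open|for'
python3 - <<'E'
from meas import *
T=snap('top','t8.png');S=snap('scene','s8.png')
b,e=disc(S,218,159);print(b,e,onz(S,*b,.006))
try:
  a,e=disc(T,337,207);print(a,e)
except Exception: print('occl')
go([.5278,-.4042,.2],YAW)
E
```

```text
tool_pos: [0.5979, -0.1884, 0.0523]
force: [0.0, -0.3, -1.2]
opening: 0.0317
gripper_force: 30.0
tool_pos: [0.595, -0.1843, 0.096]
force: [0.0, 0.3, -0.4]
opening: 0.0581
gripper_force: 0.0
tool_pos: [0.6032, -0.1856, 0.2107]
force: [0.5, 0.8, -0.5]
opening: 0.0821
gripper_force: 0.0Traceback (most recent call last):
  File "<stdin>", line 3, in <module>
  File "meas.py", line 26, in disc
    c=max(cs,key=cv2.contourArea);e=cv2.fitEllipse(cv2.convexHull(c));return (e[0][0]+x0,e[0][1]+y0),e[1]
                                    ~~~~~~~~~~~~~~^^^^^^^^^^^^^^^^^^^
cv2.error: OpenCV(4.12.0) /io/opencv/modules/imgproc/src/shapedescr.cpp:361: error: (-201:Incorrect size of input array) There should be at least 5 points to fit the ellipse in function 'fitEllipseNoDirect'
```

```bash
python3 - <<'E'
import cv2,numpy as np
a=cv2.imread('pics/t8.png')[100:300,130:430];b=cv2.imread('pics/s8.png')[70:290,160:400]
cv2.imwrite('pics/c8.png',cv2.convertScaleAbs(np.hstack([cv2.resize(a,(450,300)),cv2.resize(b,(330,300))]),alpha=1.4))
E
```

```text
(no output)
```

View pics/c8.png

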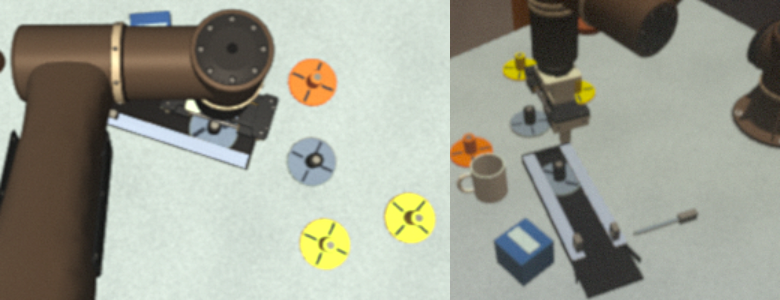

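Disc3 lies in the rack at top crop (213,127), under the rails. Disc2 is where it was, at (312,161). Going to it.

```bash
python3 - <<'E'
from meas import *
T=snap('top');a,e=disc(T,337,207);print(a,e,onz(T,*a,.006))
go([.5278,-.4042,.2],YAW)
E
```

```text
(336.8713150024414, 207.6402072906494) (33.67477798461914, 34.7046012878418) [ 0.52727377 -0.40363607  0.006     ]
t 16.8 pos [ 0.599  -0.1848  0.2023] rpy [-1.7996e+02 -3.0000e-02 -1.7370e+01] F [ 0.4  0.1 -1.4] open 0.0869 gf 0.0 j [  1.  18.  -9.  -0. -63.  72.]
delta [-0.025  2.307  0.022]
rot [-0. -0.  0.]
```

```bash
python3 -m creep '[{"grip":0,"delta_pos":[0,1,0],"rotation":[0,0,0]},{"grip":0,"delta_pos":[0,1,0],"rotation":[0,0,0]},{"grip":0,"delta_pos":[0,1,0],"rotation":[0,0,0]}]'|grep -E 'pos|open|for'
python3 -m creep '[{"grip":0,"delta_pos":[-0.03,1,0],"rotation":[0,0,0]},{"grip":0,"delta_pos":[-0.03,1,0],"rotation":[0,0,0]},{"grip":0,"delta_pos":[-0.03,1,0],"rotation":[0,0,0]}]'|grep -E 'pos|open|for'
python3 -m creep '[{"grip":0,"delta_pos":[0,0.3,0],"rotation":[0,0,0]},{"grip":0,"delta_pos":[0,0.3,0.4],"rotation":[0,0,0]},{"grip":0,"delta_pos":[0,0.3,0.7],"rotation":[0,0,0]},{"grip":0,"delta_pos":[0,0.3,0.7],"rotation":[0,0,0]},{"grip":0,"delta_pos":[0,0.3,0.7],"rotation":[0,0,0]}]'|grep -E 'pos|open|for'
python3 - <<'E'
from h import *
go([.5276,-.4042,.0425],YAW);snap('top');S=snap('scene')
E
```

```text
tool_pos: [0.5667, -0.2844, 0.2]
force: [-0.8, 0.7, -0.1]
opening: 0.0879
gripper_force: 0.0
tool_pos: [0.5338, -0.3791, 0.1998]
force: [0.3, -0.4, -0.1]
opening: 0.0882
gripper_force: 0.0
tool_pos: [0.5273, -0.4036, 0.1313]
force: [-0.5, -0.7, 0.5]
opening: 0.0875
gripper_force: 0.0
t 17.9 pos [ 0.5273 -0.4036  0.1313] rpy [ 1.7998e+02  1.6000e-01 -1.7350e+01] F [-0.5 -0.7  0.5] open 0.0875 gf 0.0 j [-21.  25.  -9.   0. -56.  93.]
delta [0.007 0.004 0.888]
rot [0.    0.002 0.001]
```

```bash
python3 -m creep '[{"grip":0,"delta_pos":[0.01,0,0.4],"rotation":[0,0,0]},{"grip":0,"delta_pos":[0.01,0,0.89],"rotation":[0,0,0]},{"grip":0,"delta_pos":[0.01,0,0.89],"rotation":[0,0,0]},{"grip":0,"delta_pos":[0.01,0,0.89],"rotation":[0,0,0]},{"grip":1,"delta_pos":[0.01,0,0.89],"rotation":[0,0,0]}]'|grep -E 'pos|open|for'
python3 -m creep '[{"grip":1,"delta_pos":[0,0,0],"rotation":[0,0,0]},{"grip":1,"delta_pos":[0,0,0],"rotation":[0,0,0]},{"grip":1,"delta_pos":[0,0,0],"rotation":[0,0,0]},{"grip":1,"delta_pos":[0,0,0],"rotation":[0,0,0]},{"grip":1,"delta_pos":[0,0,0],"rotation":[0,0,0]}]'|grep -E 'pos|open|for'
python3 -m creep '[{"grip":1,"delta_pos":[0,0,0],"rotation":[0,0,0]},{"grip":1,"delta_pos":[0,0,0],"rotation":[0,0,0]},{"grip":1,"delta_pos":[0,0,0],"rotation":[0,0,0]},{"grip":1,"delta_pos":[0,0,0],"rotation":[0,0,0]},{"grip":1,"delta_pos":[0,0,0],"rotation":[0,0,0]}]'|grep -E 'pos|open|for'
```

```text
tool_pos: [0.5305, -0.4052, 0.0464]
force: [-0.1, 0.1, 0.7]
opening: 0.0839
gripper_force: 0.0
tool_pos: [0.5285, -0.4043, 0.0433]
force: [-0.2, -0.2, -0.5]
opening: 0.0455
gripper_force: 0.0
tool_pos: [0.5284, -0.4043, 0.043]
force: [-0.0, -0.4, 0.2]
opening: 0.0316
gripper_force: 30.0
```

```bash
python3 -m creep '[{"grip":1,"delta_pos":[0,0,-0.5],"rotation":[0,0,0]},{"grip":1,"delta_pos":[0,0,-1],"rotation":[0,0,0]},{"grip":1,"delta_pos":[0,-0.4,-1],"rotation":[0,0,0]},{"grip":1,"delta_pos":[0,-0.9,-1],"rotation":[0,0,0]},{"grip":1,"delta_pos":[0,-1,-1],"rotation":[0,0,0]}]'|grep -E 'pos|open|for'
python3 -m creep '[{"grip":1,"delta_pos":[0,-0.5,0],"rotation":[0,0,0]},{"grip":1,"delta_pos":[0,-1,0],"rotation":[0,0,0]},{"grip":1,"delta_pos":[0,-1,0],"rotation":[0,0,0]}]'|grep -E 'pos|open|for'
python3 -m creep '[{"grip":1,"delta_pos":[0,-0.5,0],"rotation":[0,0,0]},{"grip":1,"delta_pos":[0,-1,0],"rotation":[0,0,0]},{"grip":1,"delta_pos":[0,-1,0],"rotation":[0,0,0]}]'|grep -E 'pos|open|for'
python3 -m creep '[{"grip":1,"delta_pos":[0,-0.5,0],"rotation":[0,0,0]},{"grip":1,"delta_pos":[0,-1,0],"rotation":[0,0,0]},{"grip":1,"delta_pos":[0,-1,0],"rotation":[0,0,0]}]'|grep -E 'pos|open|for'
python3 -m creep '[{"grip":1,"delta_pos":[0,-0.5,0],"rotation":[0,0,0]},{"grip":1,"delta_pos":[0,-1,0],"rotation":[0,0,0]},{"grip":1,"delta_pos":[0,-1,0],"rotation":[0,0,0]}]'|grep -E 'pos|open|for'
python3 -c "
from h import *
go(rk(0.001,.195,.075),YAW)"
```

```text
tool_pos: [0.5593, -0.3053, 0.1435]
force: [-0.0, 0.0, -0.7]
opening: 0.0311
gripper_force: 30.0
tool_pos: [0.5898, -0.2088, 0.143]
force: [-0.0, -1.1, -1.5]
opening: 0.0318
gripper_force: 30.0
tool_pos: [0.6198, -0.1136, 0.1429]
force: [-0.6, -0.1, 0.2]
opening: 0.0316
gripper_force: 30.0
tool_pos: [0.6497, -0.0181, 0.1427]
force: [0.1, -0.7, -0.3]
opening: 0.0311
gripper_force: 30.0
tool_pos: [0.6795, 0.0773, 0.1424]
force: [-1.6, -1.1, -1.5]
opening: 0.0317
gripper_force: 30.0
t 21.2 pos [0.6795 0.0773 0.1424] rpy [-1.7996e+02 -3.0000e-02 -1.7170e+01] F [-1.6 -1.1 -1.5] open 0.0317 gf 30.0 j [ 23.  26.  -6.  -0. -58.  50.]
delta [ 0.019 -0.405  0.674]
rot [-0.    -0.     0.003]
```

```bash
python3 -m creep '[{"grip":1,"delta_pos":[0.01,-0.4,0],"rotation":[0,0,0.002]},{"grip":1,"delta_pos":[0.01,-0.4,0],"rotation":[0,0,0.002]},{"grip":1,"delta_pos":[0.01,-0.4,0.4],"rotation":[0,0,0.002]},{"grip":1,"delta_pos":[0.01,-0.4,0.67],"rotation":[0,0,0.002]},{"grip":1,"delta_pos":[0.01,-0.4,0.67],"rotation":[0,0,0.002]}]'|grep -E 'pos|open|for'
python3 - <<'E'
from meas import *
snap('scene','s9.png')
go(rk(0.001,.185,.0555),YAW)
a=cv2.imread('pics/s9.png')[190:310,215:395]
cv2.imwrite('pics/c9.png',cv2.convertScaleAbs(cv2.resize(a,None,fx=3,fy=3),alpha=1.4))
E
```

```text
tool_pos: [0.6877, 0.109, 0.0712]
force: [-0.8, 0.3, -2.1]
opening: 0.031
gripper_force: 30.0
t 21.75 pos [0.6894 0.1094 0.074 ] rpy [179.81   0.21 -17.6 ] F [-0.9  0.3  0.3] open 0.0311 gf 30.0 j [ 25.  31.  -7.  -0. -52.  47.]
delta [0.019 0.03  0.185]
rot [ 0.002  0.002 -0.002]
```

View pics/c9.png

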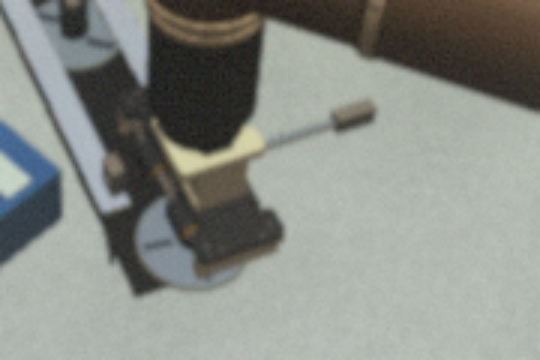

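Disc2 is held flat over the apron at (190,245), and disc3 is inside at (80,45). Lowering and sliding in.

```bash
python3 -m creep '[{"grip":1,"delta_pos":[0.02,0.03,0.18],"rotation":[0,0,0]},{"grip":1,"delta_pos":[0.02,0.03,0.18],"rotation":[0,0,0]},{"grip":1,"delta_pos":[0.02,0.03,0.18],"rotation":[0,0,0]},{"grip":1,"delta_pos":[0.02,0.03,0.18],"rotation":[0,0,0]}]'|grep -E 'pos|open|for'
python3 -m creep '[{"grip":1,"delta_pos":[0,0.1,0],"rotation":[0,0,0]},{"grip":1,"delta_pos":[0,0.2,0],"rotation":[0,0,0]},{"grip":1,"delta_pos":[0,0.3,0],"rotation":[0,0,0]},{"grip":1,"delta_pos":[0,0.4,0],"rotation":[0,0,0]},{"grip":1,"delta_pos":[0,0.5,0],"rotation":[0,0,0]}]'
python3 -c "
from h import *
o=st();print(inr(o['tool_pos']),o['moment'])"
```

```text
tool_pos: [0.6928, 0.1074, 0.0599]
force: [-0.9, -0.1, -1.0]
opening: 0.0314
gripper_force: 30.0
clock: 22.65
tool_pos: [0.6764, 0.0585, 0.0582]
orientation: [180.0, 0.0, -17.6]
force: [0.2, -0.3, -2.0]
opening: 0.0314
gripper_force: 30.0
t 22.65 pos [0.6764 0.0585 0.0582] rpy [180.     0.   -17.59] F [ 0.2 -0.3 -2. ] open 0.0314 gf 30.0 j [ 21.  30. -11.   0. -49.  51.]
[0.0019 0.1356 0.0582] [-0.04303171 -0.02052858 -0.04001565]
```

```bash
python3 -m creep '[{"grip":1,"delta_pos":[-0.005,0,0.03],"rotation":[0,0,-0.002]},{"grip":1,"delta_pos":[-0.005,0.15,0.03],"rotation":[0,0,-0.002]},{"grip":1,"delta_pos":[-0.005,0.3,0.03],"rotation":[0,0,-0.002]},{"grip":1,"delta_pos":[-0.005,0.5,0.03],"rotation":[0,0,-0.002]},{"grip":1,"delta_pos":[-0.005,0.65,0.03],"rotation":[0,0,-0.002]}]'|grep -E 'pos|open|for'
python3 -m creep '[{"grip":1,"delta_pos":[0,0.2,0],"rotation":[0,0,0]},{"grip":1,"delta_pos":[0,0.4,0],"rotation":[0,0,0]},{"grip":1,"delta_pos":[0,0.6,0],"rotation":[0,0,0]},{"grip":1,"delta_pos":[0,0.7,0.02],"rotation":[0,0,0]},{"grip":1,"delta_pos":[0,0.7,0.02],"rotation":[0,0,0]}]'|grep -E 'pos|open|for'
python3 -c "
from h import *
o=st();print(inr(o['tool_pos']),o['moment'])"
```

```text
tool_pos: [0.6558, -0.0041, 0.055]
force: [0.1, -0.4, -2.3]
opening: 0.0313
gripper_force: 30.0
tool_pos: [0.6351, -0.0709, 0.053]
force: [0.2, -0.1, -1.2]
opening: 0.031
gripper_force: 30.0
t 23.65 pos [ 0.6351 -0.0709  0.053 ] rpy [ 1.7999e+02  1.0000e-02 -1.7500e+01] F [ 0.2 -0.1 -1.2] open 0.031 gf 30.0 j [ 11.  27. -17.   0. -46.  61.]
[ 0.0013 -0.0002  0.053 ] [-0.0083144  -0.03451977  0.01673673]
```

```bash
python3 -m creep '[{"grip":0.4,"delta_pos":[0,0,0],"rotation":[0,0,0]},{"grip":0.2,"delta_pos":[0,0,0],"rotation":[0,0,0]},{"grip":0,"delta_pos":[0,0,0],"rotation":[0,0,0]},{"grip":0,"delta_pos":[0,0,-0.3],"rotation":[0,0,0]},{"grip":0,"delta_pos":[0,0,-0.6],"rotation":[0,0,0]}]'|grep -E 'pos|open|for'
python3 -m creep '[{"grip":0,"delta_pos":[0,0,-0.5],"rotation":[0,0,0]},{"grip":0,"delta_pos":[0,0,-0.9],"rotation":[0,0,0]},{"grip":0,"delta_pos":[-0.5,0,-0.9],"rotation":[0,0,0]},{"grip":0,"delta_pos":[-1,0,-0.9],"rotation":[0,0,0]},{"grip":0,"delta_pos":[-1,0,-0.9],"rotation":[0,0,0]}]'|grep -E 'pos|open|for'
python3 - <<'E'
from meas import *
T=snap('top','t10.png');S=snap('scene','s10.png');go(rk(-.23,.098,.06),YAW)
a=cv2.imread('pics/t10.png')[120:240,150:320];b=cv2.imread('pics/s10.png')[160:280,205:345]
cv2.imwrite('pics/c10.png',cv2.convertScaleAbs(np.hstack([cv2.resize(a,(425,300),interpolation=cv2.INTER_CUBIC),cv2.resize(b,(350,300),interpolation=cv2.INTER_CUBIC)]),alpha=1.4))
E
```

```text
tool_pos: [0.6352, -0.0685, 0.1128]
force: [1.4, 0.3, 0.9]
opening: 0.0659
gripper_force: 0.0
tool_pos: [0.5347, -0.0381, 0.2032]
force: [0.9, -1.3, 1.0]
opening: 0.0876
gripper_force: 0.0
t 24.75 pos [ 0.5398 -0.0383  0.2041] rpy [-1.7995e+02 -9.0000e-02 -1.7270e+01] F [0.4 0.7 1.2] open 0.0878 gf 0.0 j [ 17.  10. -20.   0. -60.  56.]
delta [-1.305 -0.958  1.44 ]
rot [-0.001 -0.001  0.001]
```

View pics/c10.png

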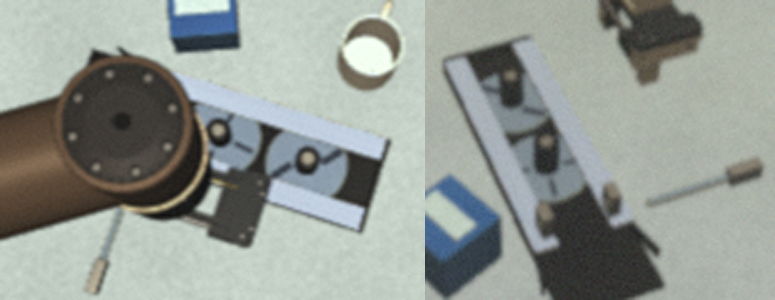

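Both discs are inside with hubs behind the posts: crop (220,130) and (310,160). The rod lies with its block at full-frame top (188.8,230.4) and scene (333,228.8), and its tip at scene (295,241). Measuring it.

```bash
python3 - <<'E'
from meas import *
T=snap('top');S=snap('scene')
p,e=tri(T,(188.8,230.4),S,(333,228.8));print('blk',p,e,inr(p))
q=onz(S,295,241.2,.012);print('tip',q,inr(q))
# shaft/blk in scene by darkness: principal axis on table
im=cv2.GaussianBlur(S['color'],(3,3),0)[215:255,285:350].astype(int)
d=np.abs(im-np.median(im.reshape(-1,3),axis=0)).sum(2);m=(d>40).astype(np.uint8)
c=max(cv2.findContours(m,cv2.RETR_EXTERNAL,cv2.CHAIN_APPROX_NONE)[0],key=cv2.contourArea)[:,0]+[285,215]
w=np.array([onz(S,*x,.014)[:2] for x in c],np.float32)
r=cv2.minAreaRect(w*1000);print(r)
ww=w-w.mean(0);v=np.linalg.svd(ww)[2][0];print('dir deg',np.degrees(np.arctan2(v[1],v[0])));a=w@v;print(w[a.argmin()],w[a.argmax()],np.ptp(a))
o=ctrl.get_obs();print(inr(np.r_[w[a.argmax()],0]),inr(np.r_[w[a.argmin()],0]))
E
```

```text
blk [0.44403424 0.09006438 0.00894043] 0.003961336309307074 [-0.2292  0.0962  0.0089]
tip [0.57018501 0.05348745 0.012     ] [-0.0979  0.099   0.012 ]
((498.17156982421875, 80.19599914550781), (35.46906661987305, 164.37095642089844), 76.87646484375)
dir deg -16.57624
[0.41771966 0.09708537] [0.57555175 0.05013129] 0.16466829
[-0.0918  0.0975  0.    ] [-0.2564  0.0951  0.    ]
```

```bash
python3 -m creep '[{"grip":0,"delta_pos":[-0.65,-0.48,0],"rotation":[0,0,0]},{"grip":0,"delta_pos":[-0.65,-0.48,0],"rotation":[0,0,0]},{"grip":0,"delta_pos":[-0.65,-0.48,0],"rotation":[0,0,0]}]'|grep -E 'pos'
python3 -m creep '[{"grip":0,"delta_pos":[-0.65,-0.48,0],"rotation":[0,0,0]},{"grip":0,"delta_pos":[-0.65,-0.48,0.3],"rotation":[0,0,0]},{"grip":0,"delta_pos":[-0.65,-0.48,0.8],"rotation":[0,0,0]},{"grip":0,"delta_pos":[-0.65,-0.48,0.8],"rotation":[0,0,0]},{"grip":0,"delta_pos":[-0.65,-0.48,0.8],"rotation":[0,0,0]}]'|grep -E 'pos|for'
python3 - <<'E'
from meas import *
go(rk(-.2295,.0975,.0245),YAW)
E
```

```text
tool_pos: [0.492, 0.028, 0.203]
tool_pos: [0.4458, 0.0912, 0.1232]
force: [-0.7, -0.1, 0.6]
gripper_force: 0.0
t 25.65 pos [0.4458 0.0912 0.1232] rpy [ 1.7985e+02  6.0000e-02 -1.7370e+01] F [-0.7 -0.1  0.6] open 0.0875 gf 0.0 j [ 37.   7. -36.   0. -47.  36.]
delta [-0.015  0.     0.987]
rot [0.002 0.001 0.   ]
```

```bash
python3 -m creep '[{"grip":0,"delta_pos":[-0.015,0,0.4],"rotation":[0,0,0]},{"grip":0,"delta_pos":[-0.015,0,0.8],"rotation":[0,0,0]},{"grip":0,"delta_pos":[-0.015,0,0.97],"rotation":[0,0,0]},{"grip":0,"delta_pos":[-0.015,0,0.97],"rotation":[0,0,0]},{"grip":0.5,"delta_pos":[-0.015,0,0.98],"rotation":[0,0,0]}]'|grep -E 'pos|for'
python3 -m creep '[{"grip":1,"delta_pos":[0,0,0],"rotation":[0,0,0]},{"grip":1,"delta_pos":[0,0,0],"rotation":[0,0,0]},{"grip":1,"delta_pos":[0,0,0],"rotation":[0,0,0]},{"grip":1,"delta_pos":[0,0,0],"rotation":[0,0,0]},{"grip":1,"delta_pos":[0,0,0],"rotation":[0,0,0]}]'|grep -E 'pos|for'
python3 -m creep '[{"grip":1,"delta_pos":[0,0,0],"rotation":[0,0,0]},{"grip":1,"delta_pos":[0,0,0],"rotation":[0,0,0]},{"grip":1,"delta_pos":[0,0,0],"rotation":[0,0,0]},{"grip":1,"delta_pos":[0,0,0],"rotation":[0,0,0]},{"grip":1,"delta_pos":[0,0,0],"rotation":[0,0,0]}]'|grep -E 'pos|for|open'
```

```text
tool_pos: [0.4455, 0.0924, 0.0266]
force: [0.1, -0.1, 0.4]
gripper_force: 0.0
tool_pos: [0.4436, 0.0919, 0.0254]
force: [0.0, 0.4, -0.3]
gripper_force: 0.0
tool_pos: [0.4435, 0.0918, 0.025]
force: [0.4, 0.2, -0.3]
opening: 0.0158
gripper_force: 30.0
```

```bash
python3 -m creep '[{"grip":1,"delta_pos":[0,0,-0.2],"rotation":[0,0,0]},{"grip":1,"delta_pos":[0,0,-0.36],"rotation":[0,0,0]},{"grip":1,"delta_pos":[0,0,-0.36],"rotation":[0,0,0]},{"grip":1,"delta_pos":[0,0,-0.36],"rotation":[0,0,0]},{"grip":1,"delta_pos":[0,0,-0.36],"rotation":[0,0,0]}]'|grep -E 'pos|for|open'
python3 - <<'E'
from meas import *
T=snap('top','t11.png');S=snap('scene','s11.png')
o=st();print(inr(o['tool_pos']))
tip=rk(-.092,.097,.048);print(proj(T,tip),proj(S,tip))
a=cv2.imread('pics/s11.png')[205:265,260:340];b=cv2.imread('pics/t11.png')[155:235,170:250]
r=lambda a:cv2.convertScaleAbs(cv2.resize(a,(480,360),interpolation=cv2.INTER_CUBIC),alpha=1.4)
cv2.imwrite('pics/c11.png',np.hstack([r(a),cv2.convertScaleAbs(cv2.resize(b,(320,320)),alpha=1.4,)[:360] if 0 else cv2.convertScaleAbs(cv2.resize(b,(320,360)),alpha=1.4)]))
E
```

```text
tool_pos: [0.443, 0.0915, 0.0604]
force: [0.6, 1.0, -0.7]
opening: 0.016
gripper_force: 30.0
t 27.75 pos [0.443  0.0915 0.0603] rpy [ 1.7994e+02  5.0000e-02 -1.7400e+01] F [ 0.3  0.6 -1.3] open 0.0162 gf 30.0 j [ 37.  13. -40.  -0. -37.  36.]
[-0.2306  0.0973  0.0603]
[199.86250147 190.22744992] [293.74700019 233.82344626]
```

View pics/c11.png

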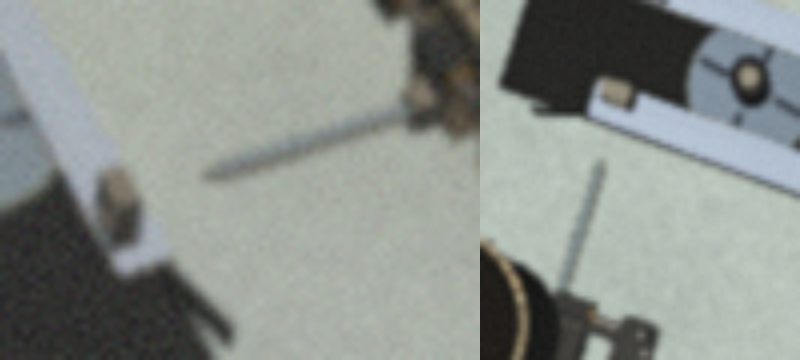

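```bash
python3 -m creep '[{"grip":1,"delta_pos":[0.15,0,0],"rotation":[0,0,0]},{"grip":1,"delta_pos":[0.3,0,0],"rotation":[0,0,0]},{"grip":1,"delta_pos":[0.45,0,0],"rotation":[0,0,0]},{"grip":1,"delta_pos":[0.6,0,0],"rotation":[0,0,0]},{"grip":1,"delta_pos":[0.6,0,0],"rotation":[0,0,0]}]'|grep -E 'pos|for|open'
python3 - <<'E'
from meas import *
o=st();print(inr(o['tool_pos']),o['moment'])
E
```

```text
tool_pos: [0.5032, 0.0733, 0.0608]
force: [-0.2, 0.7, -0.9]
opening: 0.0158
gripper_force: 30.0
t 28.25 pos [0.5032 0.0733 0.0608] rpy [-1.7999e+02 -4.0000e-02 -1.7470e+01] F [-0.2  0.7 -0.9] open 0.0158 gf 30.0 j [ 30.  17. -34.   0. -40.  42.]
[-0.1678  0.098   0.0608] [ 0.00837228  0.10400665 -0.0151289 ]
```

Tip is inside the near eyelet, no contact force. Continue.

```bash
python3 -m creep '[{"grip":1,"delta_pos":[0.15,0.005,0],"rotation":[0,0,0]},{"grip":1,"delta_pos":[0.3,0.005,0],"rotation":[0,0,0]},{"grip":1,"delta_pos":[0.4,0.005,0],"rotation":[0,0,0]},{"grip":1,"delta_pos":[0.5,0.005,0],"rotation":[0,0,0]},{"grip":1,"delta_pos":[0.5,0.005,0],"rotation":[0,0,0]}]'|grep -E 'pos|for|open'
python3 -m creep '[{"grip":1,"delta_pos":[0.1,0,0],"rotation":[0,0,0]},{"grip":1,"delta_pos":[0.2,0,0],"rotation":[0,0,0]},{"grip":1,"delta_pos":[0.3,0,0],"rotation":[0,0,0]},{"grip":1,"delta_pos":[0.4,0,0],"rotation":[0,0,0]},{"grip":1,"delta_pos":[0.4,0,0],"rotation":[0,0,0]}]'|grep -E 'pos|for|open'
python3 - <<'E'
from meas import *
o=st();print(inr(o['tool_pos']),o['moment'])
S=snap('scene','s12.png');a=cv2.imread('pics/s12.png')[205:275,235:335]
cv2.imwrite('pics/c12.png',cv2.convertScaleAbs(cv2.resize(a,None,fx=6,fy=6,interpolation=cv2.INTER_CUBIC),alpha=1.4))
E
```

```text
tool_pos: [0.5494, 0.0582, 0.0609]
force: [0.1, 0.8, -1.4]
opening: 0.0163
gripper_force: 30.0
tool_pos: [0.5879, 0.0461, 0.061]
force: [0.9, -0.0, -1.7]
opening: 0.0158
gripper_force: 30.0
t 29.25 pos [0.5879 0.0461 0.061 ] rpy [-1.800e+02 -4.000e-02 -1.743e+01] F [ 0.9 -0.  -1.7] open 0.0158 gf 30.0 j [ 23.  23. -23.   0. -44.  49.]
[-0.0788  0.0973  0.061 ] [ 0.22326476 -0.18720652  0.13536556]
```

View pics/c12.png

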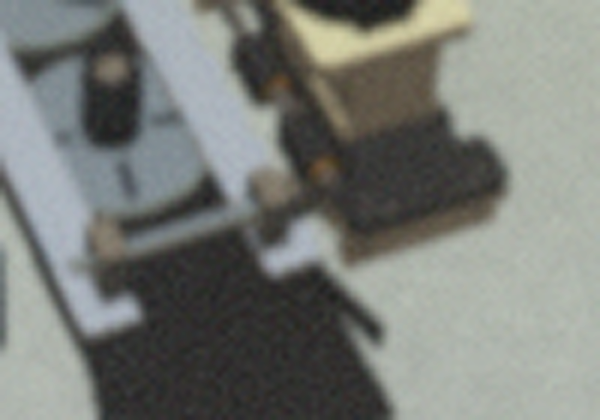

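The rod runs through both eyelets, its tip showing past the far post at (80,263), and both discs are behind it. I'll push 3 mm more, release and back off.

```bash
python3 -m creep '[{"grip":1,"delta_pos":[0.03,0,0],"rotation":[0,0,0]},{"grip":1,"delta_pos":[0.03,0,0.02],"rotation":[0,0,0]},{"grip":1,"delta_pos":[0.03,0,0.02],"rotation":[0,0,0]}]'|grep -E 'pos|for|open'
python3 -m creep '[{"grip":0.6,"delta_pos":[0,0,0],"rotation":[0,0,0]},{"grip":0.3,"delta_pos":[0,0,0],"rotation":[0,0,0]},{"grip":0,"delta_pos":[0,0,0],"rotation":[0,0,0]},{"grip":0,"delta_pos":[0,0,0],"rotation":[0,0,0]},{"grip":0,"delta_pos":[0,0,-0.3],"rotation":[0,0,0]}]'|grep -E 'pos|for|open'
python3 -m creep '[{"grip":0,"delta_pos":[0,0,-0.5],"rotation":[0,0,0]},{"grip":0,"delta_pos":[0,0,-1],"rotation":[0,0,0]},{"grip":0,"delta_pos":[-0.5,0,-1],"rotation":[0,0,0]},{"grip":0,"delta_pos":[-1,0,-1],"rotation":[0,0,0]},{"grip":0,"delta_pos":[-1,0,-1],"rotation":[0,0,0]}]'|grep -E 'pos|for|open'
python3 - <<'E'
from meas import *
T=snap('top','t13.png');S=snap('scene','s13.png');st()
for x in(.056,.061):print(proj(S,rk(x,.097,.05)),proj(T,rk(x,.097,.05)))
a=cv2.imread('pics/s13.png')[165:275,205:325];b=cv2.imread('pics/t13.png')[130:220,170:310]
cv2.imwrite('pics/c13.png',cv2.convertScaleAbs(np.hstack([cv2.resize(a,(400,367),interpolation=cv2.INTER_CUBIC),cv2.resize(b,(400,367),interpolation=cv2.INTER_CUBIC)]),alpha=1.4))
E
```

```text
tool_pos: [0.5892, 0.0456, 0.0589]
force: [1.5, 1.0, -1.3]
opening: 0.0159
gripper_force: 30.0
tool_pos: [0.5867, 0.0448, 0.0858]
force: [0.0, -0.2, -0.5]
opening: 0.0504
gripper_force: 0.0
tool_pos: [0.4889, 0.0755, 0.1894]
force: [1.9, -0.5, 0.9]
opening: 0.0864
gripper_force: 0.0
t 30.7 pos [0.4934 0.0759 0.19  ] rpy [-1.7993e+02 -8.0000e-02 -1.7290e+01] F [ 0.4  0.3 -0.1] open 0.0874 gf 0.0 j [ 31.   7. -26.   0. -57.  41.]
[247.61417197 248.2387331 ] [214.4945991  147.97196998]
[246.00432604 248.75600957] [214.98460467 146.56892549]
```

View pics/c13.png

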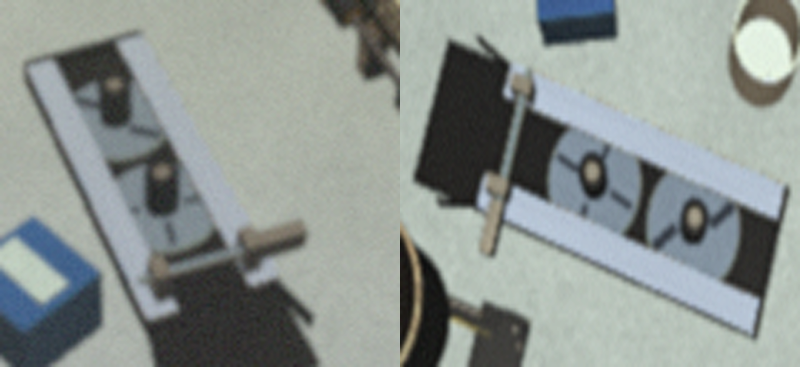

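The rod is locked: its tip is at crop (138,281), about 10 mm past the far post. Both discs lie under the rails behind it, and the gripper is clear.

```bash
python3 -c "
from plant import ctrl
print(ctrl.close_job())"
```

```text
the job is handed in; nothing more can be done
None
```

The job is handed in: disc2 and disc3 (disc1 was not out) lie in the rack under the rails, the rod is back through both eyelets with its tip about 10 mm past the far post, and the bystanders were not touched.

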